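# Press the battery pack down and slide it home under the dock's leaf spring

### The arm

A 7-joint arm with a two-finger parallel gripper is mounted at the origin on the work surface. World frame = base frame: x ahead of the robot, y to its left, z up, the work surface at z = 0. Lengths are in m, angles in degrees, forces in N, time in s.
With the tool pointing down it reaches from about 0.4 to 0.85 m from the base axis. Payload 10.4 kg.
Tool frame: the origin (TCP) lies on the centre line of the jaws, within the pads' length; the fingertips stand arm.nose_length ahead of it and the grasp point (between the pads) lies 3 mm ahead of it (arm.nose_length is the distance from the TCP to the fingertips, in m); z points along the fingers, y is the line along which they close (so a half turn about z gives the same grasp; the last joint's range is limited). The gripper opens to 85 mm and grips with 20 to 120 N. Pads are 22 mm wide; open, the fingers measure 114 mm over their backs; the gripper's body (76 mm by 85 mm) begins 54 mm behind the grasp point. The pads swing forward as they close: fully open they stand 13 mm farther back than shut.
Start: joints at [63.564, 19.034, -3.707, 83.658, 1.238, 77.344, -5.071], TCP at [0.266, -0.566, 0.253] pointing down, gripper open.
Joint ranges: [-148.97, 148.97], [-28.65, 121.19], [-84.17, 76.75], [9.2, 138.47], [-72.65, 252.65], [3.7, 117.97], [-149.18, 149.18]. Speed limits (degrees/s): [127.2, 127.2, 159.86, 159.86, 180, 180, 180].

### API

Orientations are given as a 3x3 rotation matrix whose columns are the frame's x, y, z axes.
In Python, from plant import arm gives the robot as it stands. The module is installed in compiled form; this text tells all that it offers.
- The arm moves only by the tool play_rows, never from a script. Its argument "commands" is a list of rows, each a list of 4 numbers: the shift along the world's x, y, z in mm, then the turn about the world's z in rad. In form: [[dx, dy, dz, yaw], ...]. A call has 1 to 20 rows; each row is the pose to reach, as a shift and turn from the pose commanded when the call began; what a row does not reach only later rows make up. A row lasts 1/10 s, in which the tool goes at most 50 mm and 8.59 degrees, less where a joint would pass 70% of its speed; a pose out of reach is approached as far as the arm can. A call with a gripper value outside its range is refused whole. "grip" is the opening, from 0 (shut) to 1 (fully open), set as the call begins (left out, the last holds). The fingers move at their own pace and stop on an object; "grip_force" is the grip in N (left out, the last holds). Time passes only in rows, so rows that repeat a pose let the fingers close. It gives the time, the measured TCP pose, the force, the opening and the grip force at its end, in the units of the state.
- arm.observe(): the state, without advancing time (a new reading comes with each control period).
- arm.read_camera(name): name is "scene" or "top"; returns a dict with "pixels" (480x640x3 uint8, red, green, blue), "depth" (480x640 float32, m along the optical axis (not along the pixel's ray), 0 where there is no reading), "vertical_fov" (degrees; the focal length in pixels is half the picture's height over the tangent of half this angle, whatever the lens; pixels are square), "cx", "cy" (the principal point, pixels), "D" ([k1, k2, p1, p2, k3] as OpenCV has them; the pictures are not rectified), "eye" and "attitude" of the camera in the world. Camera axes: x right, y down, z forward; pixel columns grow to the right and rows downward; lengths in m; the calibration is good to about 2 mm. A picture is of the moment at which its call begins.
- arm.hand_in(): hands the job in; it is judged then, once.
The state is a dict: "t": time; "joint_pos": joint angles; "joint_vel": joint speeds; "effort": joint torques, N m; "tool_pos": TCP position; "ee_rot": TCP orientation; "wrist_force": force on the tool from outside, world axes, zero at the start; "torque": the same for the moment, N m; "width": finger opening in m; "finger_force": force on a finger pad.
Only numpy, scipy, OpenCV 4.12 (cv2) and the standard library are available. Lean on these libraries where they do the work, as an engineer would, in place of code of your own. Each camera call takes 0.05 s, during which the arm holds its last target. There are 200 camera calls.

### The job

Slide the battery pack fully home into its charging dock: with closed fingertips on its rear pad press it down hard against the sprung floor, so that its nose clears the underside of the crossbar, and push it along the channel, under the leaf spring, until its nose meets the end stop; then let go and move clear. Do not grip, lift or tip up the pack, and leave the screwdriver, jar, mug and clamp block around the dock where they are.

Things in the scene. Friction and masses are not known exactly. Their poses are not given: they have to be found in the camera images.
- dock: Dark green charging dock, fixed, 260 x 110 mm. Origin on the table under its middle; x runs along the channel in the sliding direction (to the end stop), z up. Channel 68 mm wide (inner faces y = +-34 mm), side walls 34 mm high. With the pack home its centre is at x = 50 mm.
- crossbar (a point): Middle of the underside of the dock's steel crossbar, 40 mm above the table, at dock x = 61 mm. The bar is 12 mm long in x and 12 mm high (bolt heads at its ends reach 55 mm above the table). From it the steel leaf spring slopes down towards +x; its rolled tip is 44 mm beyond this point, underside 34 mm above the table when free.
- end_stop (a point): Foot of the end stop's inner face at dock x = 115 mm, on the channel's centre line, at table height. The stop is an upright wall across the channel, 45 mm high, that the pack's nose meets when home.
- bed (a joint): The dock's sprung aluminium floor; stays level. 0 = up (top 20 mm above the table: resting pack's top at 44 mm, its nose would run into the crossbar), 0.008 = fully down (pack's top at 36 mm, clear of the bar by 4 mm). Pressed through the pack it starts to sink at about 7 N, is fully down at about 13 N. Let go, it rises and holds the pack up against the crossbar and leaf.
- leaf (a joint): Deflection angle of the leaf spring (rad): 0 = free, grows as the pack lifts its tip; about 0.03 to 0.15 with the pack beneath it. It presses on the pack's top with about 3 to 5 N.
- pack_center (a point): Centre of the loose battery pack: grey plastic box 130 long x 64 wide x 24 mm high, about 0.32 kg, lying in the channel with 2 mm play each side. x along its length to the nose (towards the end stop), z up. A cross rib stands on its top at x = -14 to -6 mm, 44 mm wide, 8 mm high. It slides easily on floor and crossbar; fingertips grip it better.
- pack_press (a point): Middle of the black rubber thumb pad on the pack's top, behind the rib (the side away from the crossbar), 39 mm behind the pack's centre. The free flat area for pressing is 51 mm long (from the pack's rear end to the rib) and 64 mm wide. Fingertips that press here and move forward meet the rib's rear face 25 mm ahead of this point.
- screwdriver: Loose screwdriver lying beside the dock, 170 mm long: leave alone.
- jar: Loose closed jar, 56 mm across, 65 mm high, origin under its centre: leave alone.
- mug: Loose white mug, 76 mm across, 85 mm high, origin under its centre: leave alone.
- clamp: Loose dark green half-clamp block, 100 x 56 x 48 mm, origin under its centre: leave alone.
There are look-alikes about, which are no part of the job. There is more than one size of the part that bears pack_center; the job needs the largest.

How it is judged (in metres and radians):
On the way, in this order (a step that is already met when the one before it is completed fails the run):
1. the fingers press the pack down on the sprung floor before it is home (contact force between the fingers and pack above 4 N and value of joint bed above 0.004 m and x of pack_center in the frame of dock below 0.03 m), for 0.1 s.
2. the pack's nose is under the leaf spring and lifts it (x of pack_center in the frame of dock above 0.035 m and value of joint leaf above 0.015 rad), for 0.1 s.
At the end, for the whole second after the job is handed in: The pack's nose is within 4 mm of the end stop, the pack lies flat (within 0.06 rad) in the channel, held down under the crossbar with the leaf spring bearing on it, and is at rest (x of pack_center in the frame of dock between 0.046 and 0.054 m and y of pack_center in the frame of dock between -0.005 and 0.005 m and height (world z) of pack_center below 0.03 m and angle between pack_center's own z axis and vertical below 0.06 rad and value of joint leaf above 0.05 rad and linear speed of pack below 0.01 m/s); the robot touches nothing.
It fails at once if the pack is lifted off the sprung floor (height (world z) of pack_center above 0.042 m).
It fails at once if the pack is tipped up (angle between pack_center's own z axis and vertical above 0.25 rad).
It fails at once if a bystander is moved (distance of any of screwdriver, jar, mug, clamp from where it was at the start of the episode above 0.03 m).
It also fails if it takes over 38 s, if anything falls off the work surface, if the arm or the gripper's body presses on something with over 40 N, if the wrist force passes 120 N, or if a joint passes its speed limit or range.

## Working session

There is one attempt and no reset: what is moved stays moved. The work goes in short steps, Python scripts to look and compute and a tool call to move; the robot and the scene stay as the last step left them, time stands still between calls to the robot, and variables do not carry over. Pictures are saved under pics/ and viewed, at most 10 in all, crops included, and the job is handed in when it is done.

Besides the shell and the picture viewer there is one more tool, called after ">>>" as name(argument=value, ...), one argument or row to a line, values as JSON. play_rows: Moves the arm, as the interface text tells. Its arguments: {"type":"object","properties":{"commands":{"type":"array"},"grip":{"type":"number"},"grip_force":{"type":"number"}},"required":["commands"]}

```bash
mkdir -p pics; cat > h.py <<'E'
import numpy as np, cv2, pickle
from plant import arm
def snap(n,tag):
    c=arm.read_camera(n); pickle.dump(c,open(f'pics/{tag}.pkl','wb')); cv2.imwrite(f'pics/{tag}.png',c['pixels'][:,:,::-1]); return c
def load(tag): return pickle.load(open(f'pics/{tag}.pkl','rb'))
def K(c):
    f=240/np.tan(np.radians(c['vertical_fov'])/2); return np.array([[f,0,c['cx']],[0,f,c['cy']],[0,0,1.]])
def rays(c,px):
    u=cv2.undistortPoints(np.array(px,float).reshape(-1,1,2),K(c),np.array(c['D'],float)).reshape(-1,2)
    d=np.c_[u,np.ones(len(u))]@np.array(c['attitude']).T
    return np.array(c['eye']),d
def plane(c,px,z):
    e,d=rays(c,px); return e+d*((z-e[2])/d[:,2])[:,None]
def dep(c,px):
    e,d=rays(c,px); z=np.array([c['depth'][int(round(v)),int(round(u))] for u,v in px]); return e+d*z[:,None]
E
python3 - <<'E'
from h import *
for n in('scene','top'):
    c=snap(n,n+'0'); print(n,c['eye'],np.round(c['attitude'],3).tolist(),c['vertical_fov'],c['D'])
s=arm.observe(); print(s['t'],s['tool_pos'],s['ee_rot'],s['wrist_force'],s['width'],arm.nose_length)
E
```

```text
scene [0.94010665 0.41647864 0.68032223] [[-0.722, 0.523, -0.452], [0.692, 0.554, -0.464], [0.008, -0.648, -0.762]] 54.35797171104688 [0.01659161 0.         0.         0.         0.        ]
top [0.40939248 0.03432637 0.90365954] [[-0.008, -0.983, 0.185], [-1.0, 0.006, -0.012], [0.011, -0.186, -0.983]] 48.57483092019036 [-0.00242518  0.          0.          0.          0.        ]
0.1 [ 0.26541587 -0.56548931  0.25257111] [[ 9.05246580e-01  4.24886167e-01 -6.11527027e-04]
 [ 4.24886603e-01 -9.05245833e-01  1.16461943e-03]
 [-5.87516098e-05 -1.31409739e-03 -9.99999135e-01]] [ 0.21660349 -1.1571811  -0.32941326] 0.08564298681514265 0.022
```

View pics/scene0.png

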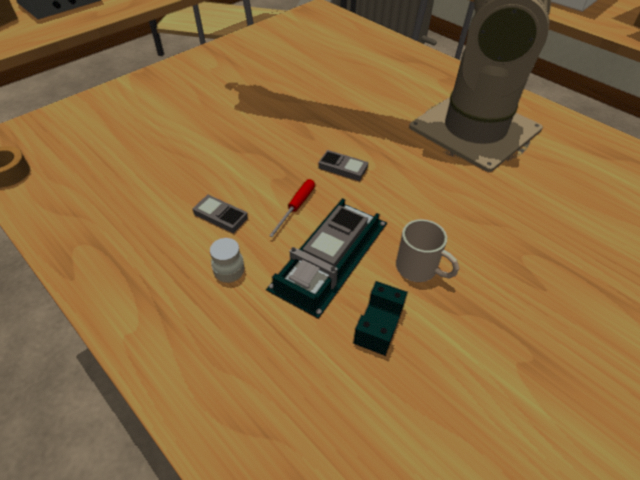

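View pics/top0.png

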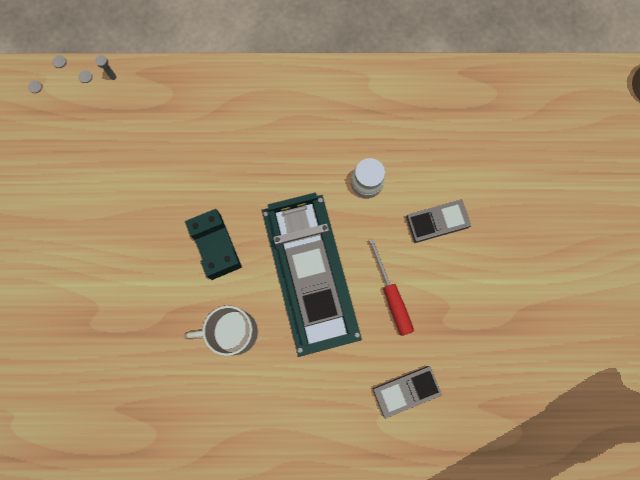

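The scene shows the docked pack at scene (338,238) / top (315,285). The look-alikes are two smaller packs at top (438,221) and (407,391). I choose the one in the dock, since it is the largest, lies in the channel and has its black pad behind the rib. The clamp at (213,243) is the same green as the dock. Next is the close crop with measurement.

```bash
python3 - <<'E'
from h import *
c=load('top0'); p=c['pixels'][180:370,180:430,::-1]
cv2.imwrite('pics/crop_top.png',cv2.resize(p,None,fx=3,fy=3,interpolation=cv2.INTER_CUBIC))
hsv=cv2.cvtColor(c['pixels'],cv2.COLOR_RGB2HSV)
# black pad
g=c['pixels'].astype(int)
m=((g.max(2)<60)&(g.max(2)-g.min(2)<12)).astype(np.uint8)
n,l,st,ce=cv2.connectedComponentsWithStats(m)
for i in range(1,n):
    if st[i,4]>150: print('blk',st[i],ce[i].round(1),cv2.minAreaRect(np.argwhere(l==i)[:,::-1].astype(np.float32)), dep(c,[ce[i]]).round(4))
m=((g[:,:,1]>g[:,:,0]+12)&(g.max(2)<110)).astype(np.uint8); m=cv2.morphologyEx(m,cv2.MORPH_CLOSE,np.ones((5,5)))
n,l,st,ce=cv2.connectedComponentsWithStats(m)
for i in range(1,n):
    if st[i,4]>300: print('grn',st[i],ce[i].round(1),cv2.boxPoints(cv2.minAreaRect(np.argwhere(l==i)[:,::-1].astype(np.float32))).round(1).tolist())
E
```

```text
blk [411 213  24  24 385] [422.4 224.3] ((422.45001220703125, 224.35000610351562), (21.187259674072266, 18.34120750427246), 71.56504821777344) [[ 0.6137 -0.1536  0.02  ]]
blk [303 289  34  33 763] [319.6 305.1] ((319.53460693359375, 305.1269226074219), (26.662561416625977, 28.679794311523438), 74.74488067626953) [[0.4757 0.0235 0.043 ]]
blk [412 371  26  28 450] [424.5 384.8] ((424.4310302734375, 384.8276062011719), (22.654830932617188, 19.869400024414062), 68.19859313964844) [[ 0.3477 -0.1455  0.0186]]
grn [ 262  193   99  164 4058] [310.2 278.1] [[260.5, 206.10000610351562], [323.6000061035156, 190.39999389648438], [361.1000061035156, 340.20001220703125], [298.0, 356.0]]
grn [ 186  209   53   68 2027] [212.5 242.5] [[184.60000610351562, 220.6999969482422], [217.6999969482422, 207.8000030517578], [241.0, 267.3999938964844], [207.89999389648438, 280.29998779296875]]
```

View pics/crop_top.png

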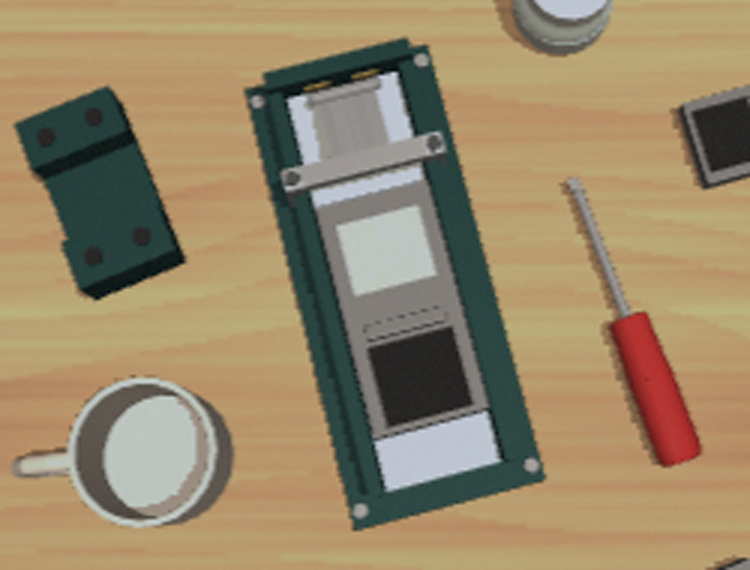

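The crop confirms the choice: the pack in the channel has its black pad at full-picture (320,305), the rib at (315,288), and its nose just short of the crossbar at (300,235). The dock's corner bolts are at about (266,214), (320,200), (357,335) and (300,350).

```bash
python3 - <<'E'
from h import *
t=load('top0'); s=load('scene0')
q=[(257,102),(421,61),(532,465),(361,511)]
px=[(a/3+180-1/3,b/3+180-1/3) for a,b in q]
B=dep(t,px); print('bolts',B.round(4))
fwd=(B[0]+B[1]-B[2]-B[3])[:2]; yaw=np.arctan2(fwd[1],fwd[0])
print('yaw bolts',np.degrees(yaw),'ctr',B.mean(0))
# wall top long edges / pack edges yaw
e=[(a/3+180-1/3,b/3+180-1/3) for a,b in [(312,205),(427,180),(488,408),(377,438)]]
P=plane(t,e,0.044);print('pack corners',P.round(4)); f2=(P[0]+P[1]-P[2]-P[3])[:2];print('yaw pack',np.degrees(np.arctan2(f2[1],f2[0])),P.mean(0))
# pad in scene
g=s['pixels'].astype(int); m=((g.max(2)<60)&(g.max(2)-g.min(2)<14)).astype(np.uint8)
n,l,st,ce=cv2.connectedComponentsWithStats(m)
for i in range(1,n):
    if st[i,4]>80 and 300<ce[i][0]<400 and 180<ce[i][1]<260:
        print(st[i],ce[i]); e1,d1=rays(s,[ce[i]]); e2,d2=rays(t,[(319.6,305.1)])
        d1,d2=d1[0],d2[0]; a=np.linalg.lstsq(np.c_[d1,-d2],e2-e1,rcond=None)[0]
        x1,x2=e1+a[0]*d1,e2+a[1]*d2; print('tri',(x1+x2)/2,np.linalg.norm(x1-x2)); print('depth',dep(s,[ce[i]]))
# crossbar ends
c=[(a/3+180-1/3,b/3+180-1/3) for a,b in [(291,178),(434,143)]]
print('bar',dep(t,c).round(4))
E
```

```text
bolts [[ 0.6372  0.1158  0.0073]
 [ 0.6602  0.0209  0.0108]
 [ 0.4289 -0.0386  0.0103]
 [ 0.4046  0.0561  0.0057]]
yaw bolts 14.406957508283394 ctr [0.53272812 0.03855482 0.00851355]
pack corners [[ 0.5696  0.0818  0.044 ]
 [ 0.5832  0.0186  0.044 ]
 [ 0.4584 -0.0129  0.044 ]
 [ 0.443   0.0466  0.044 ]]
yaw pack 14.864601730398608 [0.51355115 0.03352879 0.044     ]
[329 208  34  27 440] [346.11363636 220.025     ]
tri [0.47580565 0.02360892 0.04015207] 0.00040557318075530954
depth [[0.47846802 0.02612486 0.04397787]]
[302 222  65  45 196] [342.83673469 246.98469388]
tri [ 0.48079673  0.0236657  -0.03425437] 0.0028830381521442023
depth [[0.53100844 0.06828764 0.04497823]]
bar [[0.5827 0.0927 0.0539]
 [0.6013 0.0149 0.056 ]]
```

>>> play_rows(
  commands=[
    [5, 15, 0, -0.01],
    [15, 45, 0, -0.02],
    [28, 80, 0, -0.04],
    [42, 118, 0, -0.05],
    [56, 156, 0, -0.07],
    [70, 194, 0, -0.09],
    [84, 232, 0, -0.1],
    [98, 270, 0, -0.12],
    [112, 308, 0, -0.14],
    [127, 346, 0, -0.15],
    [142, 384, 0, -0.17],
    [157, 422, 0, -0.187],
    [172, 460, 0, -0.187],
    [186, 498, 0, -0.187],
    [200, 535, 0, -0.187],
    [211, 566, -10, -0.187],
    [217, 584, -30, -0.187],
    [220, 592, -60, -0.187],
    [220, 592, -90, -0.187],
    [220, 592, -110, -0.187],
  ],
  grip=0,
  grip_force=40,
)

```text
t: 2.1
tool_pos: [0.4845, 0.0265, 0.1411]
ee_rot: [[0.968, 0.25, -0.002], [0.25, -0.968, 0.0], [-0.002, -0.001, -1.0]]
wrist_force: [-0.0, -0.8, -0.2]
width: -0.0001
finger_force: 0.0
```

```bash
python3 - <<'E'
from h import *
s=arm.observe(); print(s['t'],s['tool_pos'],s['ee_rot'],s['wrist_force'],s['width'],arm.nose_length)
snap('scene','scene1'); c=snap('top','top1')
p=load('scene1')['pixels'][150:330,240:480,::-1]
cv2.imwrite('pics/crop1.png',cv2.resize(p,None,fx=3,fy=3))
E
```

```text
2.1 [0.48451011 0.02653589 0.14110809] [[ 9.68225391e-01  2.50068227e-01 -2.33948233e-03]
 [ 2.50069209e-01 -9.68227955e-01  1.32121707e-04]
 [-2.23211275e-03 -7.12956086e-04 -9.99997255e-01]] [-0.00984971 -0.83213804 -0.16135458] -7.394134414365195e-05 0.022
```

View pics/crop1.png

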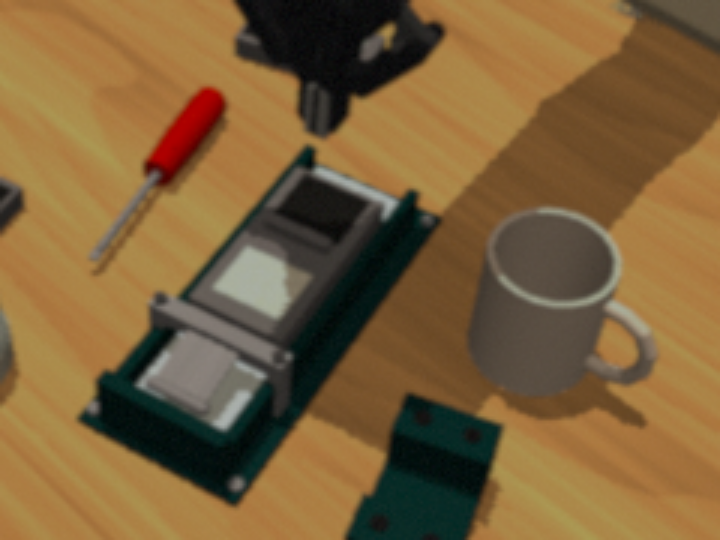

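The crop shows the closed fingertips at (322,130) over the rear half of the pack, with the pad and rib (crop (320,205)) free below. The pack is unmoved. Descending.

>>> play_rows(
  commands=[
    [0, 0, -20, 0],
    [0, 0, -45, 0],
    [0, 0, -62, 0],
    [0, 0, -68, 0],
    [0, 0, -72, 0],
    [0, 0, -74, 0],
    [0, 0, -76, 0],
    [0, 0, -77, 0],
    [0, 0, -77, 0],
    [0, 0, -77, 0],
  ],
)

```text
t: 3.2
tool_pos: [0.4857, 0.0262, 0.0666]
ee_rot: [[0.968, 0.249, 0.0], [0.249, -0.968, -0.0], [0.0, 0.0, -1.0]]
wrist_force: [-0.2, 0.3, 0.0]
width: 0.0001
finger_force: 0.0
```

>>> play_rows(
  commands=[
    [0, 0, -2, 0],
    [0, 0, -4, 0],
    [0, 0, -6, 0],
    [0, 0, -7, 0],
    [0, 0, -8, 0],
    [0, 0, -8, 0],
    [0, 0, -8, 0],
  ],
)

```text
t: 3.9
tool_pos: [0.4858, 0.0262, 0.0591]
ee_rot: [[0.968, 0.249, 0.0], [0.249, -0.968, -0.001], [0.0, 0.001, -1.0]]
wrist_force: [-4.0, -0.9, 12.2]
width: -0.0003
finger_force: 5.8
```

>>> play_rows(
  commands=[
    [0, 0, -1, 0],
    [0, 0, -2, 0],
    [0, 0, -2.5, 0],
    [0, 0, -2.5, 0],
    [0, 0, -2.5, 0],
  ],
)

```text
t: 4.4
tool_pos: [0.4865, 0.0263, 0.0579]
ee_rot: [[0.968, 0.249, 0.002], [0.249, -0.968, -0.001], [0.001, 0.002, -1.0]]
wrist_force: [-8.7, -1.4, 28.3]
width: -0.0
finger_force: 13.7
```

>>> play_rows(
  commands=[
    [1.9, 0.5, 0.3, 0],
    [3.9, 1, 0.3, 0],
    [6.8, 1.7, 0.3, 0],
    [9.7, 2.5, 0.3, 0],
    [12.6, 3.2, 0.3, 0],
    [15.5, 4, 0.3, 0],
    [18.4, 4.7, 0.3, 0],
    [21.3, 5.5, 0.3, 0],
    [24.2, 6.2, 0.3, 0],
    [27.1, 7, 0.3, 0],
    [29, 7.5, 0.3, 0],
    [29, 7.5, 0.3, 0],
  ],
)

```text
t: 5.6
tool_pos: [0.5158, 0.0337, 0.0581]
ee_rot: [[0.969, 0.249, 0.002], [0.249, -0.969, -0.001], [0.002, 0.001, -1.0]]
wrist_force: [-5.7, -1.8, 20.7]
width: -0.0
finger_force: 10.4
```

```bash
python3 - <<'E'
from h import *
for n in('scene',): snap(n,n+'2')
p=load('scene2')['pixels'][150:330,240:480,::-1]
cv2.imwrite('pics/crop2.png',cv2.resize(p,None,fx=3,fy=3))
E
```

```text
(no output)
```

View pics/crop2.png

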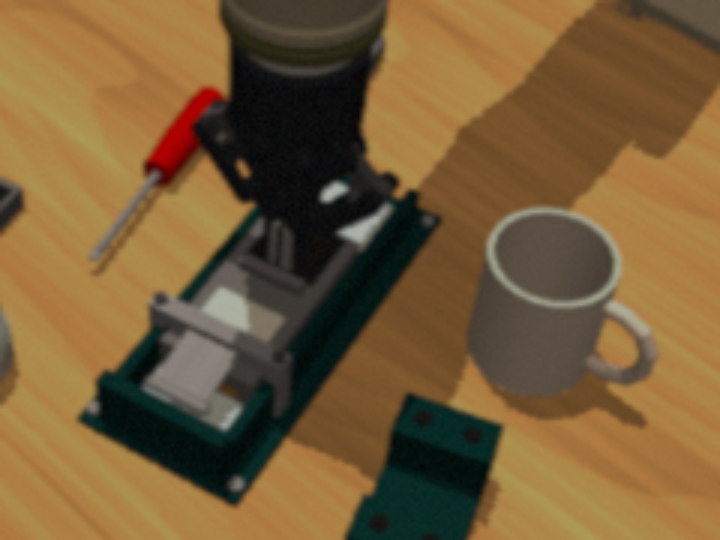

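The crop shows the nose now under the crossbar (crop (220,325)) with the rib at (270,275) having moved forward along with the fingers. Continuing.

>>> play_rows(
  commands=[
    [1.9, 0.5, -0.3, 0],
    [3.9, 1, -0.5, 0],
    [6.8, 1.7, -0.5, 0],
    [9.7, 2.5, -0.5, 0],
    [12.6, 3.2, -0.5, 0],
    [15.5, 4, -0.5, 0],
    [18.4, 4.7, -0.5, 0],
    [21.3, 5.5, -0.5, 0],
    [24.2, 6.2, -0.5, 0],
    [27.1, 7, -0.5, 0],
    [29, 7.5, -0.5, 0],
    [31, 8, -0.5, 0],
    [32, 8.2, -0.5, 0],
    [32, 8.2, -0.5, 0],
  ],
)

```text
t: 7.05
tool_pos: [0.5475, 0.0418, 0.058]
ee_rot: [[0.969, 0.249, 0.002], [0.249, -0.969, -0.001], [0.001, 0.002, -1.0]]
wrist_force: [-8.4, -2.7, 27.0]
width: -0.0
finger_force: 13.3
```

>>> play_rows(
  commands=[
    [1, 0.2, 0, 0],
    [2, 0.5, 0, 0],
    [3, 0.8, 0, 0],
    [4, 1, 0, 0],
    [5, 1.3, 0, 0],
    [6, 1.5, 0, 0],
    [6, 1.5, 0, 0],
  ],
)

```text
t: 7.75
tool_pos: [0.5534, 0.0433, 0.058]
ee_rot: [[0.969, 0.249, 0.002], [0.249, -0.969, -0.001], [0.001, 0.002, -1.0]]
wrist_force: [-9.4, -2.0, 26.0]
width: 0.0002
finger_force: 13.1
```

>>> play_rows(
  commands=[
    [1, 0.2, 0, 0],
    [2, 0.5, 0, 0],
    [3, 0.8, 0, 0],
    [4, 1, 0, 0],
    [4, 1, 0, 0],
  ],
)

```text
t: 8.25
tool_pos: [0.557, 0.0442, 0.0579]
ee_rot: [[0.969, 0.249, 0.001], [0.249, -0.969, -0.002], [0.0, 0.002, -1.0]]
wrist_force: [-11.4, -2.6, 27.6]
width: -0.0002
finger_force: 14.1
```

```bash
python3 - <<'E'
from h import *
snap('scene','scene3')
p=load('scene3')['pixels'][150:330,240:480,::-1]
cv2.imwrite('pics/crop3.png',cv2.resize(p,None,fx=3,fy=3))
E
```

```text
(no output)
```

View pics/crop3.png

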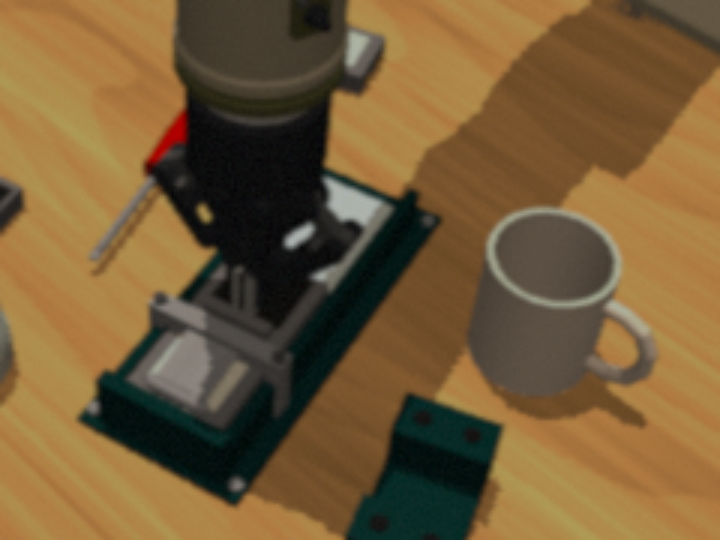

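The nose, at crop (210,410), is close to the end stop. Pushing a little further to feel for contact.

>>> play_rows(
  commands=[
    [1, 0.2, 0, 0],
    [2, 0.5, 0, 0],
    [3, 0.8, 0, 0],
    [4, 1, 0, 0],
    [4, 1, 0, 0],
  ],
)

```text
t: 8.8
tool_pos: [0.5588, 0.0446, 0.0579]
ee_rot: [[0.969, 0.249, -0.004], [0.249, -0.969, -0.003], [-0.005, 0.002, -1.0]]
wrist_force: [-24.0, -5.7, 40.9]
width: -0.0004
finger_force: 22.2
```

Contact with the stop: the horizontal force rose to about 24 N. Easing off and lifting straight up.

>>> play_rows(
  commands=[
    [-1, -0.3, 1, 0],
    [-1, -0.3, 2, 0],
    [-1, -0.3, 4, 0],
    [-1, -0.3, 7, 0],
    [-1, -0.3, 11, 0],
    [-1, -0.3, 16, 0],
    [-2, -0.3, 30, 0],
    [-2, -0.3, 60, 0],
    [-2, -0.3, 95, 0],
    [-2, -0.3, 130, 0],
    [-40, -35, 150, 0],
    [-75, -70, 160, 0],
    [-110, -105, 160, 0],
    [-140, -140, 160, 0],
    [-150, -170, 160, 0],
    [-150, -190, 160, 0],
    [-150, -190, 160, 0],
  ],
)

```text
t: 10.5
tool_pos: [0.4104, -0.1472, 0.2169]
ee_rot: [[0.969, 0.245, 0.002], [0.245, -0.969, -0.001], [0.002, 0.002, -1.0]]
wrist_force: [0.3, 0.3, 0.3]
width: -0.0002
finger_force: 0.0
```

```bash
python3 - <<'E'
from h import *
print(arm.observe()['tool_pos'],arm.observe()['wrist_force'])
t=snap('top','top4'); s=snap('scene','scene4')
a=cv2.resize(t['pixels'][180:370,220:400,::-1],None,fx=3,fy=3)
b=cv2.resize(s['pixels'][180:320,250:400,::-1],None,fx=2.4,fy=2.4)
o=np.zeros((570,800,3),np.uint8); o[:570,:540]=a; b=cv2.resize(b,(260,243)); o[:243,540:]=b
cv2.imwrite('pics/end.png',o)
g=t['pixels'].astype(int); m=((g.max(2)<60)&(g.max(2)-g.min(2)<12)).astype(np.uint8)
n,l,st,ce=cv2.connectedComponentsWithStats(m)
D=np.array([.5327,.0386]);f=np.array([.968,.249]);w=np.array([-.249,.968])
for i in range(1,n):
    if st[i,4]>300:
        P=plane(t,[ce[i]],.040)[0,:2]; print(st[i],ce[i],P,'dock x of pack centre',(P-D)@f*1000+39,(P-D)@w*1000, dep(t,[ce[i]]))
E
```

```text
[ 0.41036605 -0.14715199  0.21689502] [0.25054381 0.2741268  0.2901985 ]
[411 213  24  24 374] [422.44385027 224.39572193] [ 0.60901451 -0.14936666] dock x of pack centre 66.06875046225576 -200.9540407700729 [[ 0.61435128 -0.15427758  0.01691061]]
[293 248  33  32 711] [308.73277075 263.58649789] [0.54404156 0.04073185] dock x of pack centre 50.5094638379001 -0.7604182395441486 [[0.54413987 0.04073653 0.03936947]]
[ 488  276   42  103 2512] [508.05374204 327.44347134] [ 0.43779166 -0.28026368] dock x of pack centre -132.2683254229592 -285.0278626784079 [[ 0.42129405 -0.09751247  0.5417159 ]]
[418 314  55  65 997] [446.90571715 349.94784353] [ 0.40299022 -0.17946959] dock x of pack centre -140.85839927118516 -178.7936272906051 [[ 0.40509796 -0.10908404  0.32433258]]
[412 371  26  28 441] [424.6122449  384.76190476] [ 0.34933168 -0.14133579] dock x of pack centre -183.3045408710749 -128.51913064403027 [[ 0.34787476 -0.14559691  0.01904978]]
```

View pics/end.png

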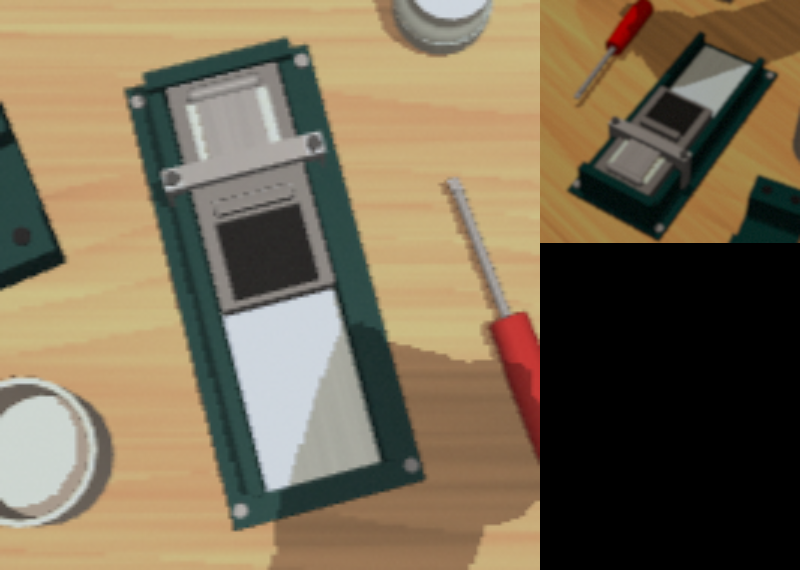

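The pack is home. Its nose meets the stop at crop (220,75), the rear edge is at (278,300), and it is held under the crossbar and leaf. The measured centre is at dock x ≈ 50.5 mm, and the arm is clear of everything.

```bash
python3 -c "
from plant import arm
print(arm.hand_in())"
```

```text
the job is handed in; nothing more can be done
None
```

I pressed the pack down and slid it home under the crossbar and leaf spring until it met the end stop (measured centre at dock x ≈ 50.5 mm), moved the arm clear and handed the job in at about 10.6 s; no verdict was returned.

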